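Index the lid turntable and set its brake

TASK

Turn the small indexing turntable by pushing on its spokes with a fingertip until the stack of can lids stands right in front of the yellow pointer. Then push the red brake lever anticlockwise (seen from above) all the way to its stop, and draw back. Only push: do not touch or lift the parts standing on the turntable, and leave the things around it where they are.

Things in the scene. Friction and masses are not known exactly. Their poses are not given: they have to be found in the camera images.
- index_base: fixed grey round base plate of the turntable, 276 mm across and 8 mm thick, lying on the worktop, with a 66 mm wide ear on its -y side that reaches 203 mm from the centre and carries the brake lever. Origin: on the turntable's upright axis, at worktop height; z is up. It faces roughly with its x axis away from the robot.
- turntable (a joint): angle of the aluminium turntable about its upright axis (rad), 0 at the start, growing anticlockwise seen from above. It turns both ways, with no stop within 6 rad; friction holds it (about 2 N at a spoke's end) and it stays where it is left. Disc 172 mm across, its top 24 mm above the worktop.
- spoke0 (a point): point on the middle of a steel turntable spoke, 118 mm from the axis, 48 mm above the worktop: push here sideways. It turns with the disc; at joint 0 it is 45 degrees anticlockwise of the base's x axis, the other spokes 90, 180, 270 further. Bars 12 mm thick, their middle 44 mm high at 94 mm from the axis, 50 mm high at 128 mm, with a black ball end (20 mm across) out to 140 mm.
- spoke1 (a point): the same point on the next spoke anticlockwise. Below the outer part of a spoke lies only the 8 mm thick base plate (but for the low pointer and the brake shoe, 20 mm high).
- spoke2 (a point): the same point on the next spoke. Midway between the spokes are four nests, 52 mm from the axis, each of three brass pins 7 mm high.
- spoke3 (a point): the same point on the last spoke
- station_pointer: fixed yellow pointer clipped on the edge of the base plate: a 34 mm wide block with a small cone that points at the turntable's axis; 88 to 136 mm from the axis, at most 26 mm high (above the worktop), so the spokes pass over it. Origin: on the turntable's axis at worktop height; the pointer lies on its -x side, at a different angle round the base each time.
- station (a point): the pick-up place: the point 52 mm from the axis, in line with the yellow pointer, 24 mm above the worktop, where the centre of the lid stack must come. It does not move.
- lid_stack: loose white stack of can lids, 60 mm across, 53 mm high, standing in one of the nests (about 1.5 mm play all round). Origin: centre of its underside. It rides with the turntable.
- spare_chuck: loose steel chuck, 50 mm across and 34 mm high with a thinner neck, standing in another nest. Origin: centre of its underside. Not to be touched.
- seaming_roll_0: loose steel seaming roll with a dark centre, 36 mm across, 19 mm high, in a third nest. Origin: centre of its underside. Not to be touched.
- brake_lever (a joint): angle of the red brake lever (rad) about an upright pivot; 0 is fully released (the lever points 110 degrees clockwise of the base's x axis), 1.1 is set, at its stop; grows anticlockwise seen from above. It starts between 0 and 0.2, stays where it is left and takes about 2 N at its end.
- brake_tip (a point): point on the middle of the red lever's bar, 58 mm from its pivot and 46 mm above the worktop; the bar is 12 mm thick and ends in a red ball 20 mm across, 68 mm from the pivot. Nothing stands below the lever's outer part but the 8 mm thick ear. Push it sideways here, anticlockwise.
- brake_pivot (a point): point on the brake lever's upright pivot axis, 170 mm from the turntable's axis along -y of index_base, 46 mm above the worktop; fixed
- spice_jar_1: bystander: loose glass spice jar with a green cap, 46 mm across, 106 mm high, left of the turntable; origin at the centre of its underside
- tape_1: bystander: loose roll of tape lying flat, 100 mm across, 25 mm high, left of the turntable; origin at the centre of its underside
- jigger: bystander: loose steel jigger (hourglass-shaped measuring cup), 45 mm across, 79 mm high, right of and beyond the brake lever; origin at the centre of its underside

How it is judged:
By the outcome, as a careful person would: the job done as asked, in the order asked, and still so for the second after the job is handed in, with the robot touching nothing.
It also fails if it takes over 61 s, if anything falls off the work surface, if the arm or the gripper's body presses on something with over 40 N, if the wrist force passes 120 N, or if a joint passes its speed limit or range.

ROBOT

A 6-joint arm with a two-finger parallel gripper is mounted at the origin on a cart in front of the work surface, level with it; the furniture and walls round the work are solid. World frame = base frame: x ahead of the robot, y to its left, z up, the work surface at z = 0. Lengths are in m, angles in rad, forces in N, time in s.
With the tool pointing down it reaches from about 0.325 to 0.9 m from the base axis. Payload 6.1 kg.
Tool frame: the origin (TCP) lies midway between the tips of the shut fingers; the grasp point (between the pads) lies 19 mm behind it; z points along the fingers, y is the line along which they close (so a half turn about z gives the same grasp; the last joint's range is limited). The gripper opens to 85 mm and grips with 20 to 120 N. Pads are 22 mm wide; open, the fingers measure 114 mm over their backs; the gripper's body (76 mm by 85 mm) begins 54 mm behind the grasp point. The pads swing forward as they close: fully open they stand 13 mm farther back than shut.
Start: joints at [1.091, 0.22, 1.526, -0, 1.395, -0.126], TCP at [0.217, 0.586, 0.211] pointing down, gripper open.
Joint ranges: [-2.98, 2.98], [-0.91, 2.08], [0.09, 2.57], [-1.24, 4.39], [0.2, 2.65], [-2.68, 2.68]. Speed limits (rad/s): [2.57, 2.57, 3.01, 3.14, 3.14, 3.14].

INTERFACE

Orientations are given as [roll, pitch, yaw] about the fixed x, y, z axes, in that order (R = Rz(yaw) Ry(pitch) Rx(roll)).
In Python, from plant import movep, move_l, set_joints, gripper_to, hold, inverse_kinematics, observe, get_image, get_calibration, Unreachable, job_done gives the robot as it stands. Calls block until the motion is done:
- movep(position, orientation): joint-space move of the TCP to a pose.
- move_l(position, feed=0.15, rotation=None, max_force=None): straight line of the TCP; rotation=None keeps the orientation; feed is the mean speed in m/s. With max_force (N) it stops when the force on the tool has changed by that much, and returns True; else False.
- set_joints(angles): joint-space move.
- gripper_to(opening, f_grip=None): finger opening in m; f_grip is the grip in N (None keeps the last); returns when the fingers have stopped.
- hold(seconds).
- inverse_kinematics(position, orientation): joint angles nearest the present ones, or None.
- observe(): the state.
- get_image(name): name is "side" or "top"; returns (picture, depth): 400x640x3 uint8, red, green, blue; 400x640 float32, m along the optical axis (not along the pixel's ray), 0 where there is no reading.
- get_calibration(name): a dict with "intrinsics" (3x3 intrinsics, pixels), "world_from_camera" (4x4, takes a point from camera to world coordinates). Camera axes: x right, y down, z forward; pixel columns grow to the right and rows downward; lengths in m; the calibration is good to about 2 mm. A picture is of the moment at which its call begins. get_calibration takes no time and is no camera call.
A pose or a line that the arm cannot do raises Unreachable and nothing moves.
- job_done(): hands the job in; it is judged then, once.
The state is a dict: "time_s": time; "q": joint angles; "joint_velocities": joint speeds; "joint_torque": joint torques, N m; "eef_pos": TCP position; "tcp_rot": TCP orientation; "ft_force": force on the tool from outside, world axes, zero at the start; "torque": the same for the moment, N m; "opening": finger opening in m; "grasp_force": force on a finger pad.
Only numpy, scipy, OpenCV 4.12 (cv2) and the standard library are available. Lean on these libraries where they do the work, as an engineer would, in place of code of your own. Each camera call takes 0.05 s, during which the arm holds its last target. There are 200 camera calls.

## Working session

There is one attempt and no reset: what is moved stays moved. The work goes in short steps, each a Python script; the robot and the scene stay as the last script left them, time stands still between calls to the robot, and variables do not carry over. Pictures are saved under pics/ and viewed, at most 10 in all, crops included, and the job is handed in when it is done.

```bash
mkdir -p pics; ls
python3 - <<'E'
from plant import *
import cv2,numpy as np
for n in("top","side"):
    p,d=get_image(n); cv2.imwrite(f"pics/{n}0.png",p[:,:,::-1]); np.savez(f"pics/{n}0.npz",p=p,d=d)
    c=get_calibration(n); print(n,np.round(c["intrinsics"],1).tolist(),np.round(c["world_from_camera"],3).tolist())
o=observe();print(o["time_s"],o["tcp_rot"],o["opening"])
E
```

```text
pics
top [[365.9, 0.0, 321.8], [0.0, 365.9, 200.7], [0.0, 0.0, 1.0]] [[-0.023, -0.986, 0.164, 0.352], [-1.0, 0.026, 0.014, -0.002], [-0.018, -0.164, -0.986, 1.012], [0.0, 0.0, 0.0, 1.0]]
side [[493.0, 0.0, 314.7], [0.0, 493.0, 203.7], [0.0, 0.0, 1.0]] [[-0.873, -0.236, 0.426, -0.154], [-0.487, 0.454, -0.746, 1.207], [-0.017, -0.859, -0.512, 0.901], [0.0, 0.0, 0.0, 1.0]]
0.1 [-3.13978915e+00 -2.28085632e-04  2.78779441e+00] 0.08512414025196609
```

View pics/top0.png

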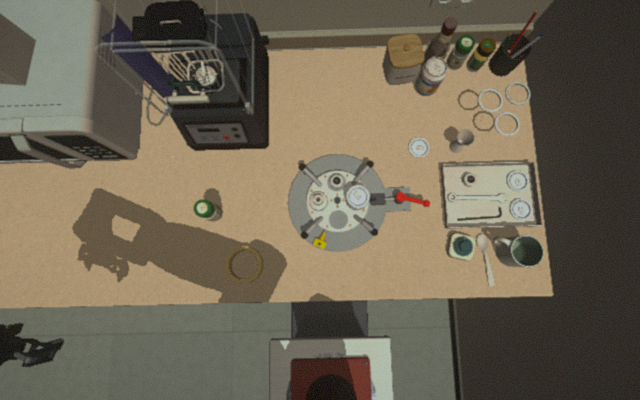

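View pics/side0.png

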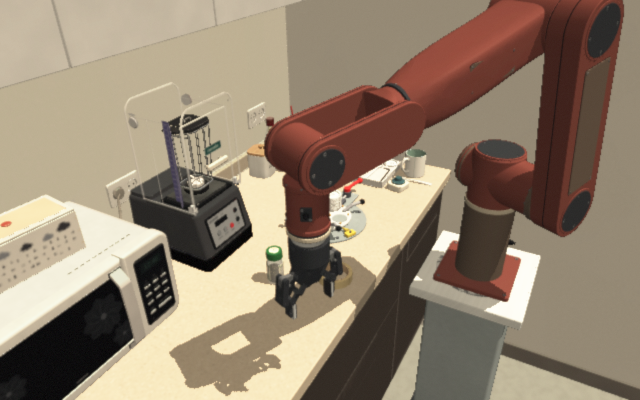

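```bash
cat > h.py <<'E'
from plant import *
import cv2,numpy as np
def ray(n,uv,z):
    c=get_calibration(n);K=np.array(c["intrinsics"]);T=np.array(c["world_from_camera"])
    d=T[:3,:3]@np.linalg.solve(K,[uv[0],uv[1],1.]);o=T[:3,3]
    return o+d*(z-o[2])/d[2]
def proj(n,P):
    c=get_calibration(n);K=np.array(c["intrinsics"]);T=np.linalg.inv(np.array(c["world_from_camera"]))
    p=K@(T[:3,:3]@np.array(P)+T[:3,3]);return p[:2]/p[2]
E
python3 - <<'E'
from h import *
im=cv2.imread("pics/top0.png")
cv2.imwrite("pics/crop0.png",cv2.resize(im[140:265,275:440],None,fx=4.8,fy=4.8,interpolation=cv2.INTER_CUBIC))
im=cv2.imread("pics/side0.png")
cv2.imwrite("pics/crop1.png",cv2.resize(im[140:260,280:450],None,fx=4.5,fy=4.5,interpolation=cv2.INTER_CUBIC))
E
```

```text
(no output)
```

View pics/crop0.png

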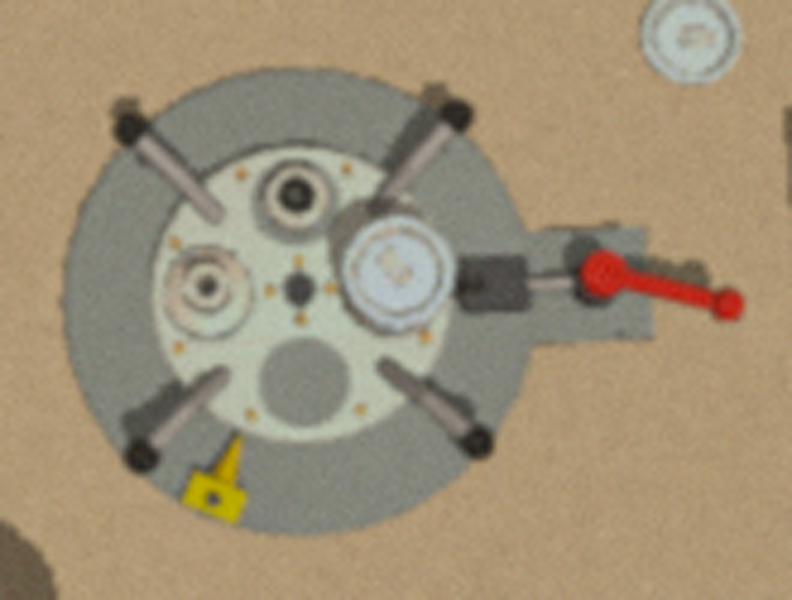

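View pics/crop1.png

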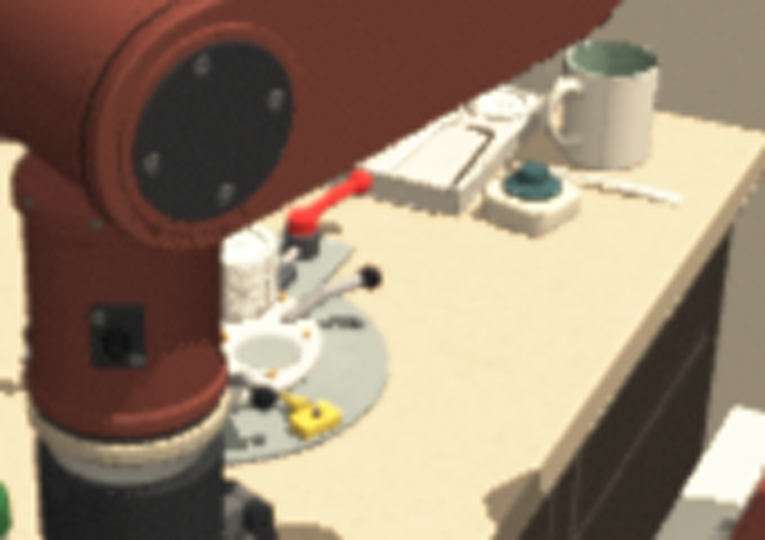

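Top crop (4.8× from col 275, row 140): hub at (300,290), ball ends at (130,130), (458,115), (480,443) and (142,457), lid stack at (398,270), pointer tip at (238,435), lever pivot at (605,273) and lever tip at (730,305). The side view is partly blocked by the arm.

```bash
cat >> h.py <<'E'
def px(u,v): return (275+(u+.5)/4.8-.5,140+(v+.5)/4.8-.5)
def cents(p,lo,hi,amin=4,box=(120,280,270,460)):
    m=cv2.inRange(cv2.cvtColor(p,cv2.COLOR_RGB2HSV),lo,hi)
    b=np.zeros_like(m);b[box[0]:box[1],box[2]:box[3]]=1
    n,l,s,c=cv2.connectedComponentsWithStats(m*b)
    return [(int(s[i,4]),c[i]) for i in range(1,n) if s[i,4]>=amin],l
def deg(v): return np.degrees(np.arctan2(v[1],v[0]))
E
python3 - <<'E'
from h import *
B=np.array([ray("top",px(*b),.05) for b in[(130,130),(458,115),(480,443),(142,457)]])
C=B.mean(0)[:2];print("C balls",C,"r",[np.hypot(*(b[:2]-C)) for b in B],[deg(b[:2]-C) for b in B])
print("hub",ray("top",px(300,290),.026))
d=np.load("pics/top0.npz");p,D=d["p"],d["d"]
# base plate outline: gray
hsv=cv2.cvtColor(p,cv2.COLOR_RGB2HSV)
for n,(u,v),z in[("lid",(398,270),.077),("piv",(605,273),.05),("tip",(730,305),.05),("ptr",(215,497),.02),("ptrtip",(238,435),.02),("nest empty",(304,382),.024),("roll",(207,287),.043),("chuck",(295,195),.058)]:
    q=px(u,v);P=ray("top",q,z);w=P[:2]-C
    c=get_calibration("top");T=np.array(c["world_from_camera"]);K=np.array(c["intrinsics"])
    dd=D[int(round(q[1])),int(round(q[0]))];Z=(T[:3,:3]@np.linalg.solve(K,[*q,1])*dd+T[:3,3])
    print(n,P.round(4),"r",np.hypot(*w).round(4),"ang",deg(w).round(1),"depthpt",Z.round(3))
y,l=cents(p,(22,150,90),(35,255,255));print("yellow",y)
for n,uv in[("jar",(204,208)),("tape",(246,263)),("jigger",(460,140))]: print(n,ray("top",uv,.05).round(3))
# side check
print("side ball/ptr/levertip proj",[proj("side",b).round(1) for b in B],"seen levtip",280+362/4.5,140+181/4.5,proj("side",ray("top",px(730,305),.05)), "ball seen",280+371/4.5,140+277/4.5)
E
```

```text
C balls [ 0.51597599 -0.03042556] r [np.float64(0.13080708628059776), np.float64(0.1305758473634611), np.float64(0.13086577886206857), np.float64(0.13034462678556838)] [np.float64(46.20169924383535), np.float64(-43.927269059965234), np.float64(-133.89959776637184), np.float64(136.0467923997186)]
hub [ 0.51647968 -0.02977952  0.026     ]
lid [ 0.5175 -0.0815  0.077 ] r 0.0511 ang -88.3 depthpt [ 0.518 -0.082  0.073]
piv [ 0.5176 -0.1982  0.05  ] r 0.1678 ang -89.5 depthpt [ 0.519 -0.199  0.044]
tip [ 0.4978 -0.2658  0.05  ] r 0.2361 ang -94.4 depthpt [ 0.497 -0.264  0.056]
ptr [0.4009 0.0213 0.02  ] r 0.1262 ang 155.8 depthpt [0.401 0.021 0.027]
ptrtip [0.4354 0.0075 0.02  ] r 0.0891 ang 154.8 depthpt [0.436 0.008 0.018]
nest empty [ 0.4641 -0.0305  0.024 ] r 0.0519 ang -179.9 depthpt [ 0.464 -0.03   0.026]
roll [0.5167 0.0226 0.043 ] r 0.0531 ang 89.2 depthpt [0.52  0.023 0.025]
chuck [ 0.5647 -0.0277  0.058 ] r 0.0488 ang 3.2 depthpt [ 0.572 -0.029  0.025]
yellow [(117, array([320.05128205, 241.11111111]))]
jar [0.5   0.327 0.05 ]
tape [0.353 0.213 0.05 ]
jigger [ 0.669 -0.368  0.05 ]
side ball/ptr/levertip proj [array([286.3, 213.8]), array([313.1, 189.1]), array([361. , 200.8]), array([337.2, 227.7])] seen levtip 360.44444444444446 180.22222222222223 [358.9545797  178.93108617] ball seen 362.44444444444446 201.55555555555554
```

```bash
cat >> h.py <<'E'
C=np.array([.5162,-.0301]); R=.108; Z=.034
def pt(a,z=Z,r=R): a=np.radians(a);return [C[0]+r*np.cos(a),C[1]+r*np.sin(a),z]
def rot(a): return [np.pi,0,np.radians(max(a+180,-45))]
def push(a0,a1,step=9,feed=.06):
    movep(pt(a0,.14),rot(a0)); move_l(pt(a0),feed=.15)
    n=int(np.ceil(abs(a1-a0)/step))
    for a in np.linspace(a0,a1,n+1)[1:]: move_l(pt(a),feed=feed,rotation=rot(a))
    f=np.round(observe()["ft_force"],1)
    b=a1-5*np.sign(a1-a0)
    move_l(pt(b),feed=.1); move_l(pt(b,.14),feed=.2); return f
def look(name):
    movep([.38,-.33,.2],[np.pi,0,np.radians(60)])
    p,d=get_image("top");cv2.imwrite(f"pics/{name}.png",cv2.resize(p[140:265,275:440,::-1],None,fx=4.8,fy=4.8,interpolation=cv2.INTER_CUBIC));return p
E
python3 - <<'E'
from h import *
gripper_to(0)
print(push(-114,-232),observe()["time_s"])
look("after1");o=observe();print(o["time_s"],o["q"],o["ft_force"])
E
```

```text
[-0.1 -0.4 -0.5] 11.1833
13.4833 [-8.71180383e-01 -6.52333294e-02  1.85094165e+00  1.10758396e-04
  1.35637854e+00 -3.47907054e-01] [-0.40161429 -0.05409279  0.9274386 ]
```

View pics/after1.png

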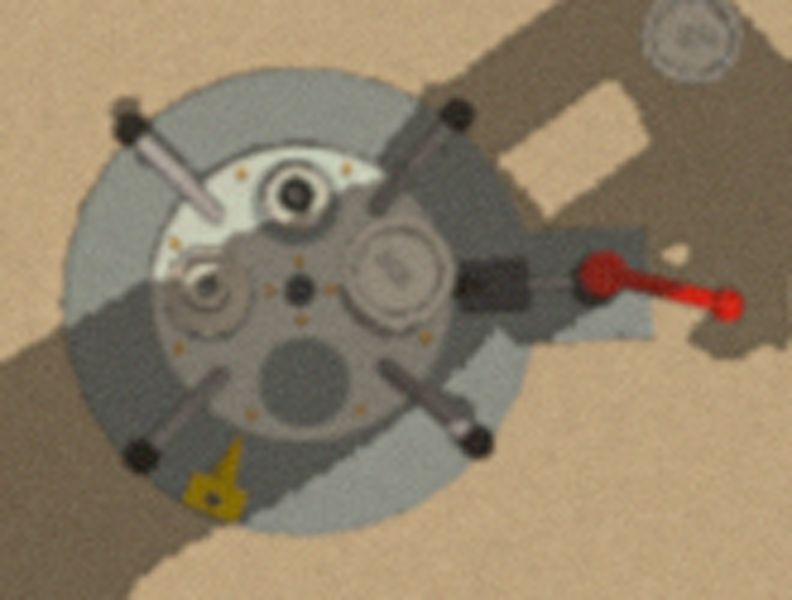

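The top view (arm not drawn, only its shadow) shows the lid stack still at (398,270) and the spokes where they were, so the finger missed the bar. I'll check the opening and height at the spoke.

Run:
```python
from h import *
print(observe()["opening"])
a=-114
movep(pt(a,.14),rot(a)); move_l(pt(a)); o=observe();print(o["eef_pos"],pt(a),o["tcp_rot"],o["opening"])
t=move_l(pt(-130),feed=.06,rotation=rot(-130),max_force=4);o=observe();print(t,o["eef_pos"],o["ft_force"],o["time_s"])
p,d=get_image("side");cv2.imwrite("pics/s2.png",cv2.resize(p[100:260,270:450,::-1],None,fx=3.7,fy=3.7,interpolation=cv2.INTER_CUBIC))
```

```text
-0.0001530093639517169
[ 0.47295778 -0.12951296  0.03485409] [np.float64(0.4722724425478136), np.float64(-0.1287629094254009), 0.034] [3.14015824e+00 3.59011778e-05 1.15117980e+00] -0.0002561535252734331
False [ 0.44774443 -0.11327373  0.03495495] [-0.56687159  0.55589362 -0.43383659] 15.9083
```

View pics/s2.png

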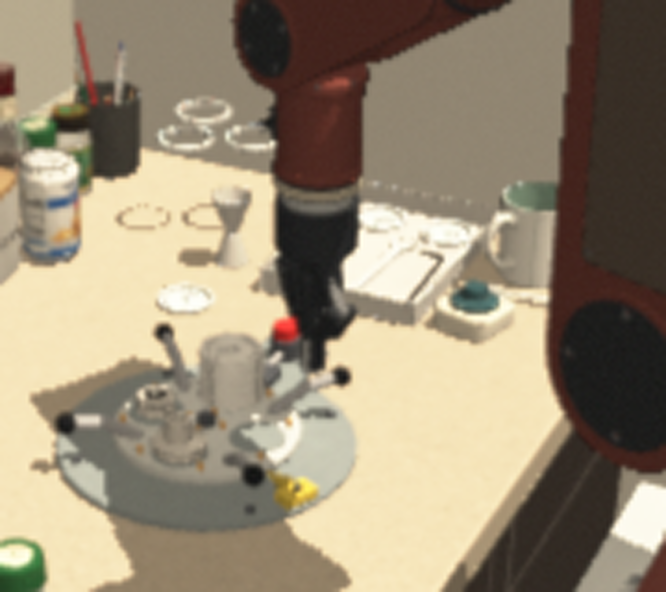

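The side view shows the fingertip at crop (317,368), just behind the right-hand spoke (ball at (342,376)). I'll compare that with the TCP projection and look at the spokes from the top while the finger is there.

Run:
```python
from h import *
e=observe()["eef_pos"];q=proj("side",e);print((q-[270,100])*3.7, [(proj("side",[e[0],e[1],z])-[270,100])*3.7 for z in (.06,.10)])
p,d=get_image("top");cv2.imwrite("pics/t2.png",cv2.resize(p[140:265,275:440,::-1],None,fx=4.8,fy=4.8,interpolation=cv2.INTER_CUBIC))
b=cv2.imread("pics/top0.png")[:,:,::-1]
```

```text
[308.78788639 387.05309593] [array([309.42636339, 363.46387629]), array([310.46073743, 325.24781457])]
```

View pics/t2.png

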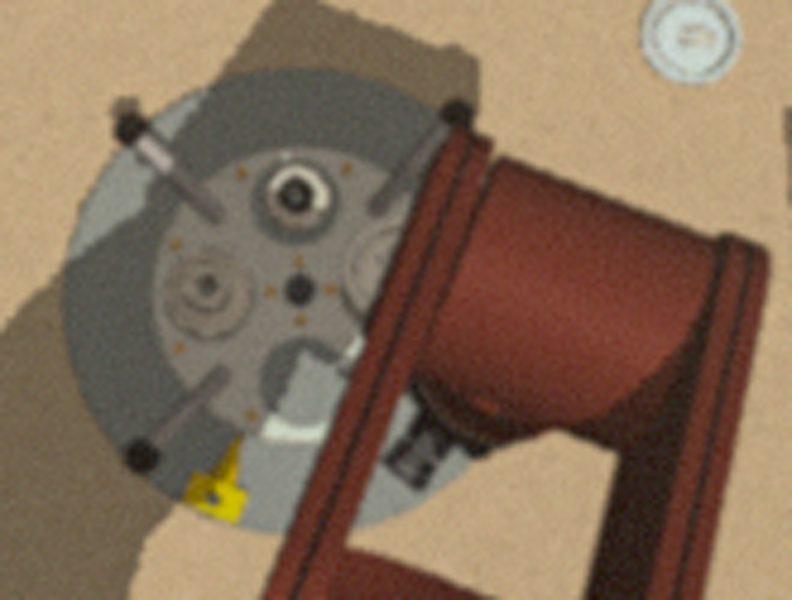

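Run:
```python
from h import *
def s(a,z,mf=5):
    t=move_l(pt(a,z),feed=.04,rotation=rot(a),max_force=mf);o=observe();e=o["eef_pos"][:2]-C
    print(a,t,deg(e).round(1),np.hypot(*e).round(4),o["eef_pos"][2].round(4),o["ft_force"].round(1),o["time_s"])
s(-122,.034);s(-122,.024)
for a in(-128,-134,-140,-146): s(a,.024)
p,d=get_image("side");cv2.imwrite("pics/s3.png",cv2.resize(p[140:240,320:400,::-1],None,fx=6,fy=6,interpolation=cv2.INTER_CUBIC))
```

```text
-122 False -122.1 0.108 0.0338 [-0.5  0.2  0.8] 16.5333
-122 False -122.3 0.1081 0.0235 [-0.5 -0.1  0.4] 16.9333
-128 False -127.9 0.1079 0.0243 [ 0.5 -0.1 -0.6] 17.3667
-134 False -133.8 0.1078 0.0243 [ 0.7 -0.4  2.8] 17.8
-140 False -139.9 0.1079 0.0241 [0.8 0.8 2. ] 18.2333
-146 False -146.0 0.108 0.024 [0.2 0.4 2.1] 18.6667
```

View pics/s3.png

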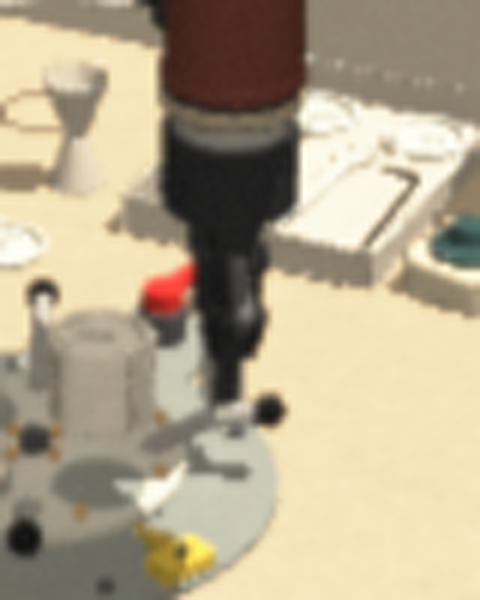

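The side view shows the tip below the bar and the spoke ball now at about (365,208), so at z = 24 mm it pushes the turntable. I'll go on to finger angle -180° (clear of the pointer), then look.

```bash
sed -i 's/Z=.034/Z=.024/' h.py
python3 - <<'E'
from h import *
for a in np.linspace(-146,-180,5)[1:]: move_l(pt(a),feed=.06,rotation=rot(a))
print(observe()["ft_force"].round(1))
move_l(pt(-176),feed=.1); move_l(pt(-176,.14),feed=.2)
look("after2");print(observe()["time_s"])
E
```

```text
[ 0.4 -0.3 -0. ]
22.8667
```

View pics/after2.png

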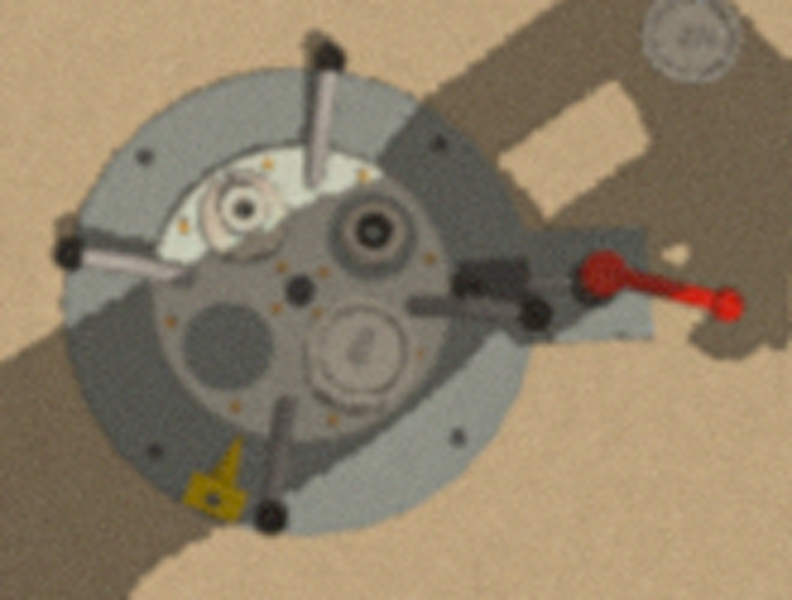

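Top crop: the turntable has turned clockwise. Balls are at (330,57), (535,313), (270,517) and (68,255), the stack at about (357,353). Next I measure the angle numerically and push from the free top-right side.

```bash
cat >> h.py <<'E'
def spokes(p):
    g=cv2.GaussianBlur(p.max(2),(0,0),1.6).astype(np.float32); th=np.arange(0,90,.2)
    uv=lambda a:proj("top",pt(a,.05,.1305))
    s=[]
    for t in th:
        q=np.array([uv(t+90*k) for k in range(4)],np.float32)
        v=cv2.remap(g,q[:,0].copy(),q[:,1].copy(),cv2.INTER_LINEAR).ravel(); s.append(v.sum())
    s=np.array(s);i=s.argmin();w=np.clip(s.min()+30-s,0,None);d=(th-th[i]+45)%90-45;w[abs(d)>5]=0
    return th[i]+(w*d).sum()/w.sum()
E
python3 - <<'E'
from h import *
p0=np.load("pics/top0.npz")["p"]
s0=spokes(p0);p,d=get_image("top");s1=spokes(p);print(s0,s1)
B=np.array([ray("top",px(*b),.05)[:2]-C for b in[(330,57),(535,313),(270,517),(68,255)]]);print([deg(b).round(1) for b in B])
for q in (p0,p):
    m=cv2.inRange(cv2.cvtColor(q,cv2.COLOR_RGB2HSV),(22,140,60),(35,255,255));m[:230]*=(np.arange(230)>200)[:,None];m[:,:300]=0;m[:,345:]=0;m[255:]=0;m[:200]=0
    y,x=np.nonzero(m);P=np.array([ray("top",(a,b),.02)[:2] for a,b in zip(x,y)])
    ctr=P.mean(0);ev=np.linalg.eigh(np.cov(P.T))[1][:,1]
    print("ptr ang",deg(ctr-C),"axis",deg(ev),len(x))
    tip=P[np.argsort(np.hypot(*(P-C).T))[:5]].mean(0);print("tip",deg(tip-C))
E
```

```text
45.96336646568139 81.04458296783342
[np.float64(-8.8), np.float64(-98.9), np.float64(170.7), np.float64(81.5)]
ptr ang 155.7074254493759 axis 155.05430496685565 119
tip 155.43441421189996
ptr ang 155.94737421060807 axis 151.85045522800414 113
tip 155.98908502469519
```

Run:
```python
from h import *
print(push(10,-58,feed=.07),observe()["time_s"])
p=look("after3");print(spokes(p),observe()["time_s"],observe()["q"].round(2) if hasattr(observe()["q"],"round") else observe()["q"])
im=cv2.resize(p[140:265,275:440],None,fx=4.8,fy=4.8,interpolation=cv2.INTER_CUBIC)
g=cv2.GaussianBlur(cv2.cvtColor(im,cv2.COLOR_RGB2GRAY),(0,0),3)
for c in cv2.HoughCircles(g,cv2.HOUGH_GRADIENT,1,20,param1=60,param2=18,minRadius=50,maxRadius=62)[0][:6]:
    P=ray("top",px(c[0],c[1]),.077);print(c.round(1),P.round(4),np.hypot(*(P[:2]-C)).round(4),deg(P[:2]-C))
```

```text
[ 0.8 -0.2  0.3] 29.325
24.54411021087444 30.525 [-0.87 -0.06  1.85  0.    1.36 -0.35]Traceback (most recent call last):
  File "<stdin>", line 6, in <module>
TypeError: 'NoneType' object is not subscriptable
```

View pics/after3.png

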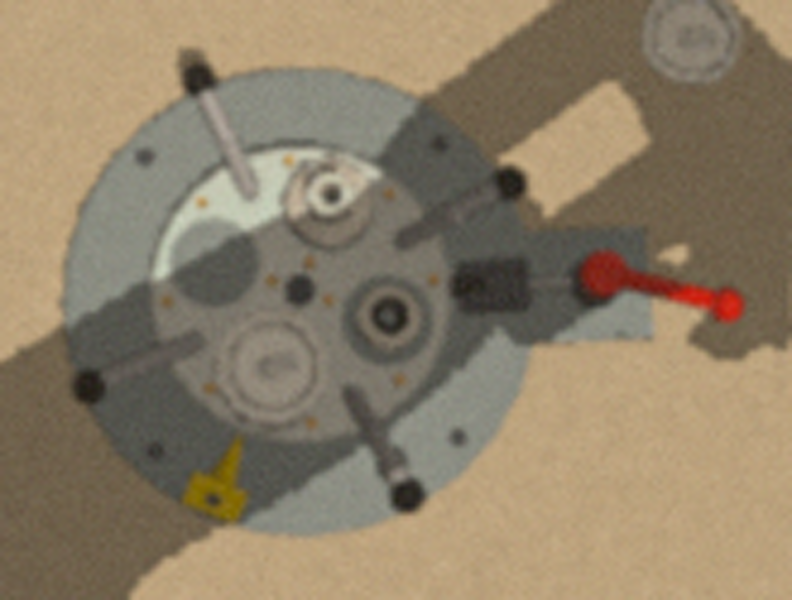

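Top crop: the stack is now at about (270,370), a few degrees short of the pointer (tip at (238,435)). The balls are at (510,183), (407,494), (88,386) and (198,77).

Run:
```python
from h import *
im=cv2.imread("pics/after3.png")
g=cv2.GaussianBlur(cv2.cvtColor(im,cv2.COLOR_BGR2GRAY),(0,0),2)[280:450,190:350]
g=cv2.createCLAHE(3,(2,2)).apply(g)
r=cv2.HoughCircles(g,cv2.HOUGH_GRADIENT_ALT,1,5,param1=60,param2=.3,minRadius=45,maxRadius=64)
L=[] if r is None else [(c[0]+190,c[1]+280,c[2]) for c in r[0][:4]]
for c in L+[(270,370,0)]:
    P=ray("top",px(c[0],c[1]),.077);print(np.round(c,1),np.hypot(*(P[:2]-C)).round(4),deg(P[:2]-C))
```

```text
[265.  362.   57.2] 0.0516 155.1815243185586
[266.  375.   57.6] 0.0579 158.40766954901073
[252.  379.   57.7] 0.0628 152.66138623017528
[293. 365.  57.] 0.0493 172.1623182728756
[270 370   0] 0.0547 159.5467610778525
```

Run:
```python
from h import *
print(push(-48,-62.2,step=5,feed=.05))
p=look("after4");print(spokes(p)-90-90-45+360,observe()["time_s"])
m,l=cents(p,(0,190,90),(8,255,255));print(m)
for a,c in m: print(a,ray("top",c,.05))
```

```text
[0.3 0.7 0.7]
155.8251944604699 35.7583
[(126, array([411.73015873, 199.50793651]))]
126 [ 0.50864062 -0.22699165  0.05      ]
```

Stack at 155.8° against the pointer at 155.6°. Now the brake.

Run:
```python
from h import *
V=np.array([.5185,-.199])
def q(a,z=.024,r=.052): a=np.radians(a);return [V[0]+r*np.cos(a),V[1]+r*np.sin(a),z]
ro=lambda a:[np.pi,0,np.radians(a+180)]
movep(q(-139,.12),ro(-139));move_l(q(-139))
for a in np.linspace(-139,-49,13)[1:]:
    t=move_l(q(a),feed=.05,rotation=ro(a),max_force=10);o=observe()
    if t: break
e=o["eef_pos"][:2]-V;print(t,a,deg(e),o["ft_force"].round(1))
b=deg(e)-12
move_l(q(b),feed=.1);move_l(q(b,.13),feed=.2)
p=look("after5");print(spokes(p)-225+360,observe()["time_s"])
m=cv2.inRange(cv2.cvtColor(p,cv2.COLOR_RGB2HSV),(0,190,60),(8,255,255));m[:130]=0;m[240:]=0;m[:,:380]=0;m[:,450:]=0
y,x=np.nonzero(m);P=np.array([ray("top",c,.048)[:2] for c in zip(x,y)])-V
far=P[np.argsort(-np.hypot(*P.T))[:12]].mean(0);print(len(x),"lever",deg(far),np.hypot(*far),deg(P.mean(0)))
```

```text
True -56.5 -63.18978244861506 [-5.6 -3.8  6.9]
155.84729146107856 42.0667
112 lever -46.429017855667034 0.07126663234421478 -46.29419240465004
```

The lever reads -46.4° against about -46° expected at the stop. I'll give it one quick confirming push.

Run:
```python
from h import *
V=np.array([.5185,-.199])
def q(a,z=.022,r=.056): a=np.radians(a);return [V[0]+r*np.cos(a),V[1]+r*np.sin(a),z]
ro=lambda a:[np.pi,0,np.radians(a+180)]
movep(q(-76,.12),ro(-76));move_l(q(-76))
for a in(-68,-60,-54):
    t=move_l(q(a),feed=.04,rotation=ro(a),max_force=16);o=observe()
    if t: break
e=o["eef_pos"][:2]-V;print(t,a,deg(e),o["ft_force"].round(1));b=deg(e)-12
move_l(q(b),feed=.1);move_l(q(b,.13),feed=.2)
p=look("after6");print(spokes(p)-225+360,observe()["time_s"])
m=cv2.inRange(cv2.cvtColor(p,cv2.COLOR_RGB2HSV),(0,190,60),(8,255,255));m[:130]=0;m[240:]=0;m[:,:380]=0;m[:,450:]=0
y,x=np.nonzero(m);P=np.array([ray("top",c,.048)[:2] for c in zip(x,y)])-V
far=P[np.argsort(-np.hypot(*P.T))[:12]].mean(0);print(len(x),"lever",deg(far),deg(P.mean(0)))
job_done()
```

```text
True -60 -64.3343130547056 [-6.2 -3.1  6.3]
155.87601557889766 46.0083
104 lever -46.8065507624227 -47.13084613919782
the job is handed in; nothing more can be done
```

Job handed in at 46.0 s: the lid stack's nest measures 155.9° against the pointer's 155.6°, the brake lever is at its stop (a second, firmer push did not move it), and the arm is drawn back; the first pass at 34 mm height missed the spokes, and I repeated it at 24 mm.

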